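Feed two specimen cartridges into the conditioning oven's tube

ROBOT

A 6-joint arm with a two-finger parallel gripper is mounted at the origin on the work surface. World frame = base frame: x ahead of the robot, y to its left, z up, the work surface at z = 0. Lengths are in m, angles in rad, forces in N, time in s.
With the tool pointing down it reaches from about 0.3 to 0.875 m from the base axis. Payload 6.4 kg.
Tool frame: the origin (TCP) lies between the finger pads; the fingertips stand 22 mm ahead of it and the grasp point (between the pads) lies 3 mm ahead of it; z points along the fingers, y is the line along which they close (so a half turn about z gives the same grasp; the last joint's range is limited). The gripper opens to 85 mm and grips with 20 to 120 N. Pads are 22 mm wide; open, the fingers measure 114 mm over their backs; the gripper's body (76 mm by 85 mm) begins 54 mm behind the grasp point. The pads swing forward as they close: fully open they stand 13 mm farther back than shut.
Start: joints at [-1.487, 0.181, 1.607, -0, 1.354, -0.206], TCP at [0.164, -0.551, 0.253] pointing down, gripper open.
Joint ranges: [-2.99, 2.99], [-0.89, 2.07], [0.3, 2.58], [-1.14, 4.28], [0, 2.63], [-3.12, 3.12]. Speed limits (rad/s): [2.57, 2.57, 3.01, 3.14, 3.14, 3.14].

INTERFACE

Orientations are given as a unit quaternion [x, y, z, w].
In Python, from plant import ctrl gives the robot as it stands.
- The arm moves only by the tool step_arm, never from a script. Its argument "motion" is a list of rows, each a list of 6 numbers: the shift along the world's x, y, z scaled (see below), then the turn, a rotation vector about the world's x, y, z scaled (see below). In form: [[x, y, z, rx, ry, rz], ...]. A call has 1 to 12 rows; each row is the pose to reach, as a shift and turn from the pose commanded when the call began; what a row does not reach only later rows make up. The controller multiplies each number of a shift by 800 mm and each number of a turn by 60 degrees. A row lasts 1/10 s, in which the tool goes at most 50 mm and 8.59 degrees, less where a joint would pass 70% of its speed; a pose out of reach is approached as far as the arm can. A call with a number of a shift or a turn outside -1 to 1 is refused whole. A call with a gripper value outside its range is refused whole. "jaw" is the opening, from -1 (shut) to 1 (fully open), set as the call begins (left out, the last holds). The fingers move at their own pace and stop on an object; the grip force is fixed at half the most. Time passes only in rows, so rows that repeat a pose let the fingers close. It gives the time, the measured TCP pose, the force, the opening and the grip force at its end, in the units of the state.
- ctrl.get_obs(): the state, without advancing time (a new reading comes with each control period).
- ctrl.get_image(name): name is "scene" or "top"; returns a dict with "frame" (400x640x3 uint8, blue, green, red), "intrinsics" (3x3 intrinsics, pixels), "R" (3x3) and "t" (3): a world point X has camera coordinates R X + t. Camera axes: x right, y down, z forward; pixel columns grow to the right and rows downward; lengths in m; the calibration is good to about 2 mm. A picture is of the moment at which its call begins. There is no depth.
- ctrl.finish_job(): hands the job in; it is judged then, once.
Trained networks look in the newest picture that a camera, given by its name, has taken for a name from the list of things; names that differ only in an ending like _2 or _b are one class to them, and where a whole thing is asked for, a point or a joint stands for the part that bears it (a point fixed in the world has none). Each returns a list of dicts, best first, with "conf" (0 to 1); they miss things now and then, are a little off and sometimes report something else, mostly with a low value. They report only what shows in the picture. A call takes as long as a camera call. They do not tell look-alikes from the thing itself.
- ctrl.recognise(camera, target): "location" ([column, row] in pixels, amid what is visible of it).
- ctrl.spot_point(camera, target): "location" ([column, row] in pixels: a listed point, or the origin of a listed thing).
The state is a dict: "time": time; "joint_positions": joint angles; "joint_vel": joint speeds; "joint_torque": joint torques, N m; "ee_pos": TCP position; "orientation": TCP orientation; "contact_force": force on the tool from outside, world axes, zero at the start; "moment": the same for the moment, N m; "opening": opening from 0.0 (shut) to 1.0 (fully open); "grip_force": force on a finger pad.
Only numpy, scipy, OpenCV 4.12 (cv2) and the standard library are available. Lean on these libraries where they do the work, as an engineer would, in place of code of your own. Each camera call takes 0.05 s, during which the arm holds its last target. There are 200 camera calls.

TASK

Load the oven's square tube: feed the blue cartridge lengthwise into its open mouth first, then the yellow one behind it, so that the yellow pushes the blue all the way home against the tube's closed end and ends up touching it. The yellow's tail is meant to stick out onto the rail; leave the red cartridge where it lies.

Things in the scene. Friction and masses are not known exactly. Their poses are not given: they have to be found in the camera images.
- blue: specimen cartridge: a plain square bar 90 mm long, 28 mm wide and 28 mm high, blue with a thin steel band round each end and a small white patch on top, about 90 g, the same at both ends, lying on the bench. Origin: centre of its underside; x runs along its length, z up.
- yellow: specimen cartridge: a plain square bar 90 mm long, 28 mm wide and 28 mm high, yellow with a thin steel band round each end and a small white patch on top, about 90 g, the same at both ends, lying on the bench. Origin: centre of its underside; x runs along its length, z up.
- red: specimen cartridge: a plain square bar 90 mm long, 28 mm wide and 28 mm high, red with a thin steel band round each end and a small white patch on top, about 90 g, the same at both ends, lying on the bench. Origin: centre of its underside; x runs along its length, z up. Not wanted: a bystander.
- mouth (a point): Mouth of the level, closed-end tube of the white oven (mm): middle of the bore's floor at the open end, 45 above bench; x points into the tube, z up. Bore 42 wide, 38 high, 130 deep; walls 5. Before it, x -165 to 0, a flat rail 24 wide, top at z 2, with free finger room beside it. Housing from x 140, 210 wide, 145 high. Cartridges slide easily; with both home the yellow sticks out 50.
Not all that is in view belongs to the job. Several things have the shape of the yellow; the one meant has the colours described above.

How it is judged:
By the outcome, as a careful person would: the job done as asked, in the order asked, and still so for the second after the job is handed in, with the robot touching nothing.
It also fails if it takes over 51 s, if anything falls off the work surface, if the arm or the gripper's body presses on something with over 40 N, if the wrist force passes 120 N, or if a joint passes its speed limit or range.

## Working session

There is one attempt and no reset: what is moved stays moved. The work goes in short steps, Python scripts to look and compute and a tool call to move; the robot and the scene stay as the last step left them, time stands still between calls to the robot, and variables do not carry over. Pictures are saved under pics/ and viewed, at most 10 in all, crops included, and the job is handed in when it is done.

Besides the shell and the picture viewer there is one more tool, called after "Call:" as name(argument=value, ...) on one line, values as JSON. step_arm: Moves the arm, as the interface text tells. Shifts and turns lie within -1 to 1; 1 stands for 800 mm of shift or 60 degrees of turn. Its arguments: {"type":"object","properties":{"motion":{"type":"array","items":{"type":"array","items":{"type":"number"}}},"jaw":{"type":"number"}},"required":["motion"]}

```bash
ls; mkdir -p pics; python3 - <<'E'
from plant import ctrl
import cv2
for c in("scene","top"):
    im=ctrl.get_image(c); cv2.imwrite(f"pics/{c}0.png",im["frame"])
    print(c,im["intrinsics"],im["R"],im["t"])
    for t in("blue","yellow","red","mouth"):
        print(t,[(d["conf"],d["location"]) for d in ctrl.spot_point(c,t)][:5],[(d["conf"],d["location"]) for d in ctrl.recognise(c,t)][:5] if t!="mouth" else "")
print(ctrl.get_obs())
E
```

```text
pics
scene [[428.57997546   0.         316.62253448]
 [  0.         428.57997546 199.01525994]
 [  0.           0.           1.        ]] [[-0.81704567  0.57656998 -0.0018515 ]
 [ 0.4599605   0.64985768 -0.60507961]
 [-0.34766752 -0.49522929 -0.79616282]] [ 0.5024481  -0.10190936  0.9735266 ]
blue [(0.9, [268.3, 176.8])] [(0.88, [267.1, 169.1])]
yellow [(0.85, [311.8, 347.4]), (0.73, [212.2, 169.1]), (0.72, [243.4, 212.3]), (0.69, [354.0, 144.0])] [(0.95, [207.2, 164.8]), (0.85, [236.3, 210.4]), (0.82, [351.6, 137.5]), (0.61, [309.8, 345.0])]
red [(0.84, [320.0, 162.1])] [(0.83, [316.8, 159.5])]
mouth [(0.56, [397.9, 287.3])] 
top [[425.61783942   0.         323.6737299 ]
 [  0.         425.61783942 201.42566611]
 [  0.           0.           1.        ]] [[ 1.28446837e-02 -9.99917503e-01  2.22862336e-05]
 [-9.88251528e-01 -1.26982202e-02 -1.52307823e-01]
 [ 1.52295541e-01  1.93432141e-03 -9.88333105e-01]] [-0.14567241  0.48479369  0.72612495]
blue [(0.73, [410.1, 182.5])] [(0.93, [411.6, 182.5])]
yellow [(0.82, [454.4, 133.0]), (0.7, [218.7, 112.6]), (0.58, [375.4, 130.1]), (0.55, [
[... 206 characters left out ...]
: 0.8, 'joint_positions': array([-1.48731214e+00,  1.80769556e-01,  1.60698794e+00,  1.51835625e-05,
        1.35383444e+00, -2.06292227e-01]), 'joint_vel': array([ 0.00151198,  0.00027393,  0.00103737, -0.00160727, -0.0014762 ,
       -0.0003881 ]), 'joint_torque': array([-3.35453124e-04, -4.44799948e+01, -3.51665604e+01, -4.27587265e-04,
        4.93490170e-04,  7.09567232e-06]), 'ee_pos': array([ 0.16432578, -0.5510323 ,  0.25331143]), 'orientation': array([9.89522289e-01, 1.44380189e-01, 7.37762801e-06, 8.16027361e-07]), 'contact_force': array([ 0.9296874 , -0.42202727,  0.26462769]), 'moment': array([0.01891672, 0.03334574, 0.02053706]), 'grip_force': 0.0, 'opening': 1.0046810500329344}
```

View pics/scene0.png

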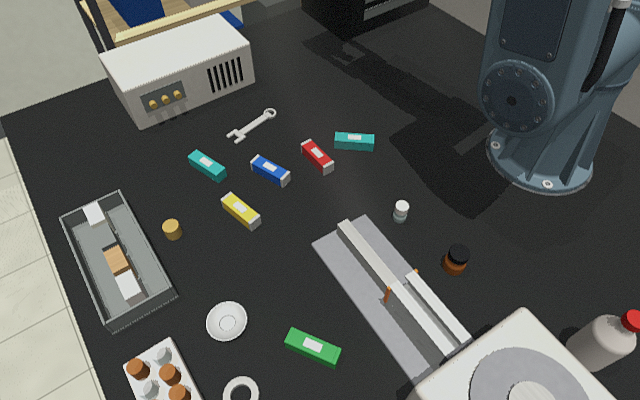

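View pics/top0.png

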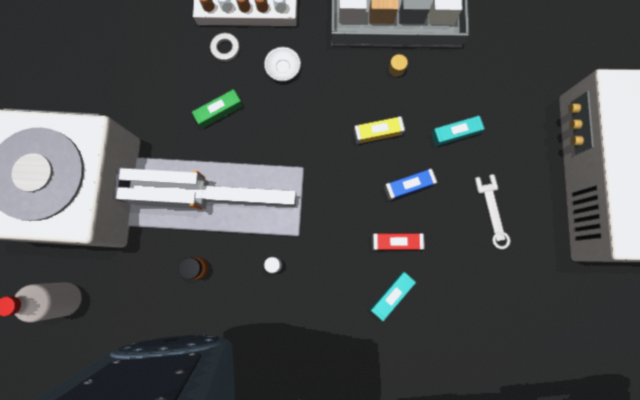

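The pictures show yellow at scene (240,210) and top (380,130), and blue at scene (270,170) and top (411,183). The teal and green bars are look-alikes, and red is a bystander. The tube mouth is at top (~201,187), with the rail running right to (295,196). Next I'll measure the bars and zoom in on the tube.

```bash
cat > h.py <<'E'
import numpy as np, cv2
from plant import ctrl
def grab(c):
    im=ctrl.get_image(c); return im["frame"],im["intrinsics"],im["R"],im["t"]
def onplane(cam,px,z):
    f,K,R,t=cam; px=np.atleast_2d(np.asarray(px,float)); d=np.c_[px,np.ones(len(px))]@np.linalg.inv(K).T@R; o=-R.T@t
    return o+d*((z-o[2])/d[:,2])[:,None]
def proj(cam,X):
    f,K,R,t=cam; p=(np.atleast_2d(X)@R.T+t)@K.T; return p[:,:2]/p[:,2:]
def tri(c1,p1,c2,p2):
    X=cv2.triangulatePoints(*[c[1]@np.c_[c[2],c[3]] for c in(c1,c2)],np.float64(p1).reshape(2,1),np.float64(p2).reshape(2,1)).ravel(); return X[:3]/X[3]
def patch(cam,px,r=9):
    f=cam[0]; u,v=map(int,px); 
    g=f[v-r:v+r+1,u-r:u+r+1].min(2).astype(float); m=np.clip(g-120,0,None)
    _,lab,st,ce=cv2.connectedComponentsWithStats((m>0).astype(np.uint8)); 
    k=1+np.argmin([np.hypot(*(c-r)) for c in ce[1:]]); m=m*(lab==k)
    yy,xx=np.mgrid[-r:r+1,-r:r+1]; return np.array([u+(xx*m).sum()/m.sum(),v+(yy*m).sum()/m.sum()]),(m>0).sum()
def cmask(cam,px,hue,r=32):
    f=cam[0]; hsv=cv2.cvtColor(f,cv2.COLOR_BGR2HSV); m=cv2.inRange(hsv,(hue-8,90,50),(hue+8,255,255))
    z=np.zeros_like(m); u,v=map(int,px); z[v-r:v+r,u-r:u+r]=255; return m&z
E
python3 - <<'E'
from h import *
S=grab("scene");T=grab("top")
for n,s,t,h in(("blue",(270,168),(411,184),113),("yellow",(241,208),(379,128),28)):
    ps,a=patch(S,s);pt,b=patch(T,t); X=tri(S,ps,T,pt)
    pts=np.argwhere(cmask(T,t,h)>0)[:,::-1]; W=onplane(T,pts,.028)[:,:2]
    rect=cv2.minAreaRect(np.float32(W*1000)); w,vv=np.linalg.eigh(np.cov(W.T)); e=vv[:,1]
    print(n,ps,a,pt,b,X.round(4),"res",(proj(S,X)-ps).round(1),rect,np.degrees(np.arctan2(e[1],e[0])))
c=cv2.resize(T[0][155:240,110:310],None,fx=4,fy=4,interpolation=2); cv2.imwrite("pics/tz.png",c)
c=cv2.resize(S[0][205:400,305:505],None,fx=3,fy=3,interpolation=2); cv2.imwrite("pics/sz.png",c)
E
```

```text
blue [269.2669311  166.15484061] 84 [411.19472903 182.76139334] 156 [ 0.526  -0.3003  0.0249] res [[0.5 0.1]] ((523.7861328125, -299.104736328125), (32.576271057128906, 75.33818054199219), 19.363197326660156) 110.17151074594301
yellow [239.51141004 206.677276  ] 106 [379.32033195 127.49896266] 170 [ 0.6307 -0.2425  0.0248] res [[0.5 0.2]] ((624.8738403320312, -240.106201171875), (37.410980224609375, 78.4129638671875), 12.468892097473145) 103.87700218437922
```

View pics/tz.png

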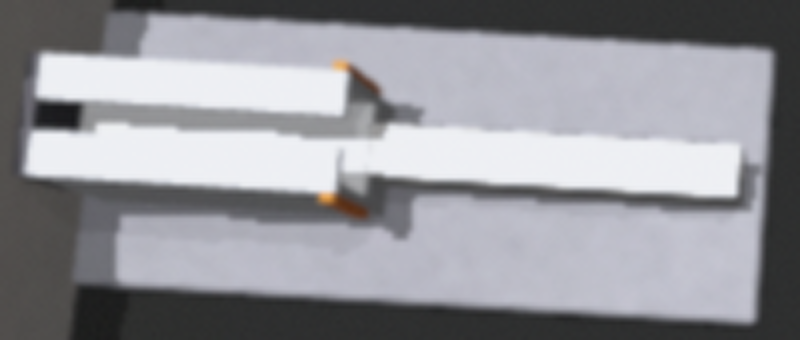

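View pics/sz.png

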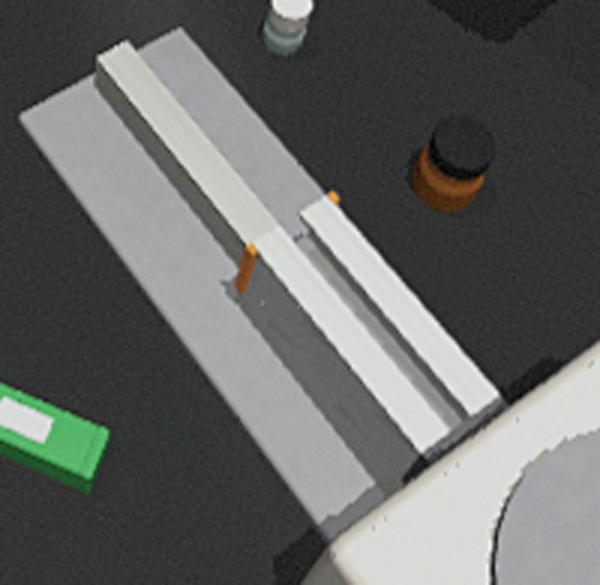

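The top crop shows the slotted tube with its mouth face at about x=345 in the crop, and the rail's free end at crop (741,143)-(738,197). The scene crop shows the rail end at (97,60)/(128,41) and the roof's mouth corners at (252,243) and (335,193). I'll fit the mouth pose from these points.

```bash
cat > m.py <<'E'
from h import *
from scipy.optimize import least_squares
S=grab("scene");T=grab("top")
t=lambda u,v:(110+u/4,155+v/4)
s=lambda u,v:(305+u/3,205+v/3)
obs=[(T,t(741,143),(-165,-12,2)),(T,t(738,197),(-165,12,2)),(T,t(346,64),(0,-26,43)),(T,t(334,194),(0,26,43)),(T,t(37,52),(None,-26,43)),(T,t(25,177),(None,26,43)),
(S,s(97,60),(-165,-12,2)),(S,s(128,41),(-165,12,2)),(S,s(253,245),(0,-26,43)),(S,s(335,194),(0,26,43)),(S,s(498,402),(None,26,43)),(S,s(418,455),(None,-26,43))]
def W(p,m):
    c,q=np.cos(p[3]),np.sin(p[3]); a=(p[4] if m[0] is None else m[0]/1000); b=m[1]/1000
    return np.array([p[0]+c*a-q*b,p[1]+q*a+c*b,p[2]+m[2]/1000])
f=lambda p:np.concatenate([(proj(C,W(p,m))[0]-o) for C,o,m in obs])
r=least_squares(f,[.5,.17,.045,1.57,.135],loss="soft_l1")
print(r.x.round(4),np.degrees(r.x[3]));print(f(r.x).reshape(-1,2).round(1))
E
python3 m.py
```

```text
[0.5006 0.0779 0.0399 1.5222 0.1313] 87.2158066721633
[[-0.5 -0. ]
 [-0.7 -0.3]
 [ 0.6  1.5]
 [ 0.3 -0.8]
 [ 1.2 -0.1]
 [ 0.  -1.3]
 [ 0.3 -0.5]
 [ 0.4  0.2]
 [-0.2 -0.3]
 [-2.5  1.1]
 [ 0.9 -1.3]
 [ 1.4  0.2]]
```

Call:
step_arm(motion=[[0.46,0.28,-0.05,0,0,1],[0.46,0.28,-0.05,0,0,1],[0.46,0.28,-0.05,0,0,1],[0.46,0.28,-0.05,0,0,1],[0.46,0.28,-0.05,0,0,1],[0.46,0.28,-0.05,0,0,1],[0.46,0.28,-0.05,0,0,1],[0.46,0.28,-0.05,0,0,1],[0.46,0.28,-0.05,0,0,1],[0.46,0.28,-0.05,0,0,1],[0.46,0.28,-0.05,0,0,1],[0.46,0.28,-0.05,0,0,1]], jaw=0.5)

```text
time: 2.2
ee_pos: [0.5316, -0.3277, 0.2133]
orientation: [0.785, 0.62, -0.0, -0.0]
contact_force: [0.3, -0.3, -0.3]
opening: 0.748
grip_force: 0.0
```

Call:
step_arm(motion=[[0.0046,0.0026,-0.06,0,0,0.56],[0.0046,0.0026,-0.1,0,0,0.56],[0.0046,0.0026,-0.1,0,0,0.56],[0.0046,0.0026,-0.1,0,0,0.56],[0.0046,0.0026,-0.12,0,0,0.56],[0.0046,0.0026,-0.15,0,0,0.56],[0.0046,0.0026,-0.18,0,0,0.56],[0.0046,0.0026,-0.2,0,0,0.56],[0.0046,0.0026,-0.22,0,0,0.56],[0.0046,0.0026,-0.23,0,0,0.56],[0.0046,0.0026,-0.234,0,0,0.56],[0.0046,0.0026,-0.234,0,0,0.56]])

```text
time: 3.4
ee_pos: [0.5361, -0.3251, 0.0261]
orientation: [0.572, 0.82, -0.0, 0.0]
contact_force: [-0.0, -0.2, 0.3]
opening: 0.75
grip_force: 0.0
```

Call:
step_arm(motion=[[0,0,0,0,0,0],[0,0,0,0,0,0],[0,0,0,0,0,0],[0,0,0,0,0,0],[0,0,0,0,0,0],[0,0,0,0,0,0],[0,0,0,0,0,0],[0,0,0,0,0,0]], jaw=-1)

```text
time: 4.2
ee_pos: [0.5368, -0.3256, 0.0273]
orientation: [0.572, 0.82, -0.0, 0.001]
contact_force: [-0.2, 0.1, 6.5]
opening: 0.314
grip_force: 59.9
```

Call:
step_arm(motion=[[0,0,0.02,0,0,0],[0,0,0.06,0,0,0],[0,0,0.1,0,0,0],[0,0,0.14,0,0,0],[0,0,0.17,0,0,0],[0,0,0.17,0,0,0],[0,0,0.17,0,0,0]])

```text
time: 4.9
ee_pos: [0.5359, -0.3249, 0.1625]
orientation: [0.572, 0.82, -0.0, 0.0]
contact_force: [-0.1, 0.0, -1.6]
opening: 0.317
grip_force: 59.3
```

```bash
python3 - <<'E'
from h import *
S=grab("scene")
cv2.imwrite("pics/held.png",cv2.resize(S[0][40:260,180:400],None,fx=2.5,fy=2.5))
o=ctrl.get_obs();print(o["joint_positions"].round(3),o["ee_pos"],o["orientation"].round(4),o["moment"],o["contact_force"])
E
```

```text
[-0.734  0.384  1.548 -0.     1.212 -1.087] [ 0.53533593 -0.32434448  0.16112523] [ 5.721e-01  8.202e-01  1.000e-04 -9.000e-04] [-0.01259922 -0.02453724  0.05642515] [-0.1980875   0.82711667 -2.59027501]
```

View pics/held.png

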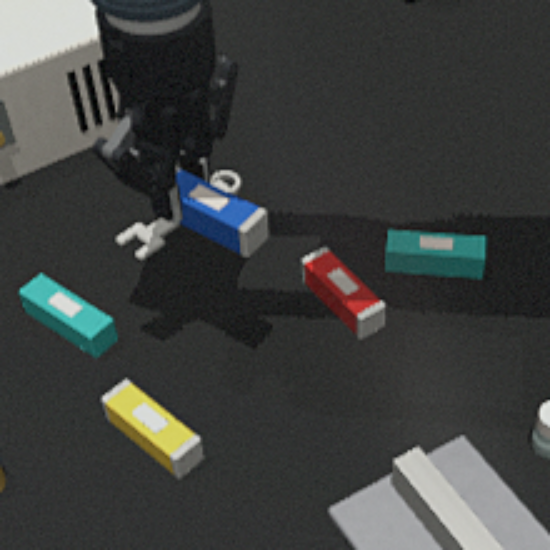

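Blue is held level at about (225,215) in the crop, and its neighbours haven't moved. Moving above the rail.

Call:
step_arm(motion=[[-0.005,0.04,0,0,0,-0.05],[-0.01,0.08,0,0,0,-0.1],[-0.015,0.12,0,0,0,-0.15],[-0.02,0.16,0,0,0,-0.2],[-0.025,0.2,0,0,0,-0.25],[-0.03,0.24,0,0,0,-0.3],[-0.035,0.28,0,0,0,-0.34],[-0.04,0.32,0,0,0,-0.383],[-0.045,0.36,0,0,0,-0.383],[-0.05,0.38,0,0,0,-0.383],[-0.05,0.389,0,0,0,-0.383],[-0.05,0.389,0,0,0,-0.383]])

```text
time: 6.15
ee_pos: [0.4957, -0.0134, 0.1614]
orientation: [0.724, 0.69, -0.0, -0.0]
contact_force: [-0.9, -0.7, -1.7]
opening: 0.317
grip_force: 59.3
```

Call:
step_arm(motion=[[0,0,-0.02,0,0,0],[0,0,-0.05,0,0,0],[0,0,-0.08,0,0,0],[0,0,-0.09,0,0,0],[0,0,-0.095,0,0,0],[0,0,-0.095,0,0,0],[0,0,-0.095,0,0,0]])

```text
time: 6.85
ee_pos: [0.4969, -0.0142, 0.087]
orientation: [0.724, 0.69, 0.0, 0.001]
contact_force: [0.3, -0.2, -0.5]
opening: 0.314
grip_force: 59.3
```

```bash
python3 - <<'E'
from h import *
S=grab("scene");T=grab("top")
a=cv2.resize(S[0][190:320,300:450],None,fx=3,fy=3);b=cv2.resize(T[0][140:240,180:310],None,fx=3,fy=3)
b=cv2.copyMakeBorder(b,0,a.shape[0]-b.shape[0],0,0,0)[:, :350]
cv2.imwrite("pics/rail1.png",np.hstack([a,b]))
o=ctrl.get_obs();print(o["joint_positions"].round(3),o["ee_pos"],o["orientation"].round(4),o["contact_force"])
E
```

```text
[-0.268  0.232  1.924 -0.     0.983 -0.219] [ 0.49687044 -0.01406068  0.08715316] [7.240e-01 6.898e-01 5.000e-04 9.000e-04] [ 0.11968308 -0.36293351 -1.07827047]
```

View pics/rail1.png

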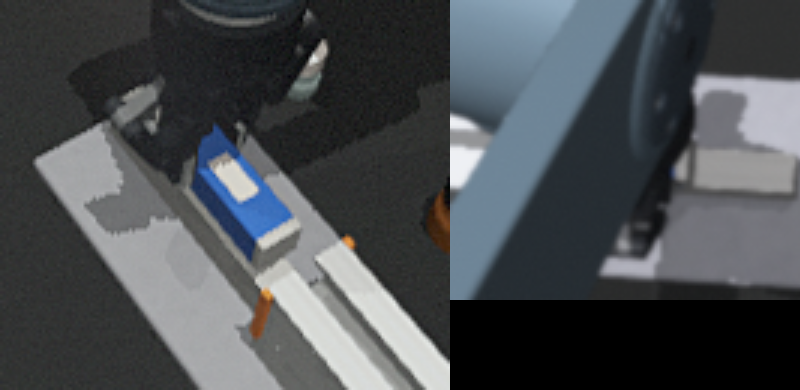

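Blue is above the rail, lined up with the tube, with its front face just short of the mouth. Lowering it gently.

Call:
step_arm(motion=[[0,0,-0.005,0,0,0],[0,0,-0.01,0,0,0],[0,0,-0.012,0,0,0],[0,0,-0.0135,0,0,0],[0,0,-0.0135,0,0,0]])

```text
time: 7.45
ee_pos: [0.4958, -0.0137, 0.075]
orientation: [0.724, 0.69, -0.0, -0.0]
contact_force: [0.3, -0.4, -1.3]
opening: 0.312
grip_force: 59.3
```

Call:
step_arm(motion=[[0.0005,0.01,0,0,0,0],[0.001,0.02,0,0,0,0],[0.0015,0.03,0,0,0,0],[0.002,0.04,0,0,0,0],[0.002,0.04,0,0,0,0]])

```text
time: 7.95
ee_pos: [0.4975, 0.0195, 0.0753]
orientation: [0.723, 0.69, 0.0, -0.0]
contact_force: [0.0, 0.4, -1.1]
opening: 0.316
grip_force: 59.3
```

Call:
step_arm(motion=[[0.0005,0.01,0,0,0,0],[0.001,0.02,0,0,0,0],[0.0015,0.03,0,0,0,0],[0.002,0.04,0,0,0,0],[0.0022,0.045,0,0,0,0],[0.0022,0.045,0,0,0,0]])

```text
time: 8.55
ee_pos: [0.4993, 0.0549, 0.0753]
orientation: [0.724, 0.69, -0.0, -0.0]
contact_force: [0.4, 0.2, -0.8]
opening: 0.316
grip_force: 59.3
```

Call:
step_arm(motion=[[0,0,-0.001,0,0,0],[0,0,-0.001,0,0,0],[0,0,-0.001,0,0,0],[0,0,-0.001,0,0,0],[0,0,-0.001,0,0,0]], jaw=0.4)

```text
time: 9.05
ee_pos: [0.4995, 0.0541, 0.0746]
orientation: [0.724, 0.69, 0.0, 0.0]
contact_force: [0.5, -0.1, 0.3]
opening: 0.697
grip_force: 0.0
```

Call:
step_arm(motion=[[0,-0.005,0.02,0,0,0],[0,-0.01,0.06,0,0,0],[0,-0.01,0.1,0,0,0],[0.0,-0.01,0.12,0,0,0],[0,-0.01,0.12,0,0,0]])

```text
time: 9.55
ee_pos: [0.5013, 0.0459, 0.1733]
orientation: [0.724, 0.69, 0.002, 0.002]
contact_force: [0.3, -0.3, -0.4]
opening: 0.703
grip_force: 0.0
```

Call:
step_arm(motion=[[0.17,-0.393,0.01,0,0,0.267],[0.17,-0.393,0.01,0,0,0.267],[0.17,-0.393,0.01,0,0,0.267],[0.17,-0.393,0.01,0,0,0.267],[0.17,-0.393,0.01,0,0,0.267],[0.17,-0.393,0.01,0,0,0.267],[0.17,-0.393,0.01,0,0,0.267],[0.17,-0.393,0.01,0,0,0.267],[0.17,-0.393,0.01,0,0,0.267],[0.17,-0.393,0.01,0,0,0.267],[0.17,-0.393,0.01,0,0,0.267]])

```text
time: 10.65
ee_pos: [0.635, -0.2666, 0.1779]
orientation: [0.62, 0.784, -0.0, -0.001]
contact_force: [-0.4, -0.5, -0.5]
opening: 0.699
grip_force: 0.0
```

```bash
python3 - <<'E'
from h import *
S=grab("scene")
cv2.imwrite("pics/blue_in.png",np.hstack([cv2.resize(S[0][200:330,320:450],None,fx=3,fy=3),cv2.resize(S[0][120:250,180:310],None,fx=3,fy=3)]))
o=ctrl.get_obs();print(o["joint_positions"].round(3),o["ee_pos"],o["orientation"].round(4),o["contact_force"])
E
```

```text
[-0.569  0.494  1.356  0.     1.292 -0.802] [ 0.6351546  -0.26667623  0.17830114] [ 6.203e-01  7.844e-01  0.000e+00 -3.000e-04] [ 0.10680029  0.73806722 -0.42657618]
```

View pics/blue_in.png

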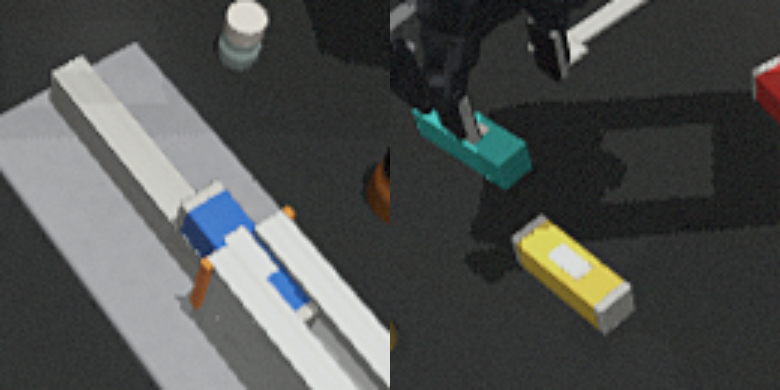

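Blue lies in the mouth on the rail, partway in, and yellow is undisturbed. Descending on yellow's rear.

Call:
step_arm(motion=[[0.002,-0.002,-0.04,0,0,0],[0.002,-0.002,-0.08,0,0,0],[0.002,-0.002,-0.12,0,0,0],[0.002,-0.002,-0.15,0,0,0],[0.002,-0.002,-0.17,0,0,0],[0.002,-0.002,-0.18,0,0,0],[0.002,-0.002,-0.188,0,0,0],[0.002,-0.002,-0.188,0,0,0],[0.002,-0.002,-0.188,0,0,0]])

```text
time: 11.6
ee_pos: [0.6377, -0.2702, 0.0293]
orientation: [0.621, 0.784, 0.0, 0.001]
contact_force: [-0.2, 0.4, 1.2]
opening: 0.701
grip_force: 0.0
```

Call:
step_arm(motion=[[0,0,0,0,0,0],[0,0,0,0,0,0],[0,0,0,0,0,0],[0,0,0,0,0,0],[0,0,0,0,0,0],[0,0,0,0,0,0],[0,0,0,0,0,0],[0,0,0,0,0,0]], jaw=-1)

```text
time: 12.4
ee_pos: [0.6377, -0.2703, 0.0293]
orientation: [0.621, 0.784, 0.0, 0.001]
contact_force: [0.3, -0.9, 6.0]
opening: 0.319
grip_force: 61.1
```

Call:
step_arm(motion=[[0,0,0.02,0,0,0],[0,0,0.06,0,0,0],[0,0,0.1,0,0,0],[0,0,0.14,0,0,0],[0,0,0.17,0,0,0],[0,0,0.17,0,0,0],[0,0,0.17,0,0,0]])

```text
time: 13.1
ee_pos: [0.6369, -0.2697, 0.1645]
orientation: [0.621, 0.784, 0.0, 0.0]
contact_force: [0.7, 0.1, -1.2]
opening: 0.313
grip_force: 60.3
```

Call:
step_arm(motion=[[-0.02,0.03,0,0,0,-0.04],[-0.04,0.06,0,0,0,-0.08],[-0.06,0.1,0,0,0,-0.12],[-0.09,0.14,0,0,0,-0.16],[-0.12,0.18,0,0,0,-0.2],[-0.14,0.22,0,0,0,-0.24],[-0.16,0.25,0,0,0,-0.267],[-0.17,0.27,0,0,0,-0.267],[-0.178,0.282,0,0,0,-0.267],[-0.178,0.282,0,0,0,-0.267],[-0.178,0.282,0,0,0,-0.267]])

```text
time: 14.2
ee_pos: [0.4951, -0.0448, 0.164]
orientation: [0.724, 0.69, -0.0, 0.0]
contact_force: [1.0, -0.2, -0.2]
opening: 0.314
grip_force: 60.3
```

Call:
step_arm(motion=[[0,0,-0.03,0,0,0],[0,0,-0.06,0,0,0],[0,0,-0.08,0,0,0],[0,0,-0.09,0,0,0],[0,0,-0.095,0,0,0],[0,0,-0.1,0,0,0],[0,0,-0.105,0,0,0],[0,0,-0.108,0,0,0],[0,0,-0.108,0,0,0]])

```text
time: 15.1
ee_pos: [0.4946, -0.0442, 0.0777]
orientation: [0.724, 0.69, 0.0, 0.0]
contact_force: [1.0, -0.3, -0.7]
opening: 0.314
grip_force: 60.3
```

```bash
python3 - <<'E'
from h import *
S=grab("scene")
cv2.imwrite("pics/y_rail.png",cv2.resize(S[0][190:340,300:450],None,fx=3,fy=3))
o=ctrl.get_obs();print(o["joint_positions"].round(3),o["ee_pos"],o["orientation"].round(4),o["contact_force"])
E
```

```text
[-0.328  0.249  1.927 -0.     0.965 -0.28 ] [ 0.49467232 -0.04415068  0.07786485] [7.240e-01 6.898e-01 1.000e-04 1.000e-04] [-0.15473864 -0.77295805 -1.11903518]
```

View pics/y_rail.png

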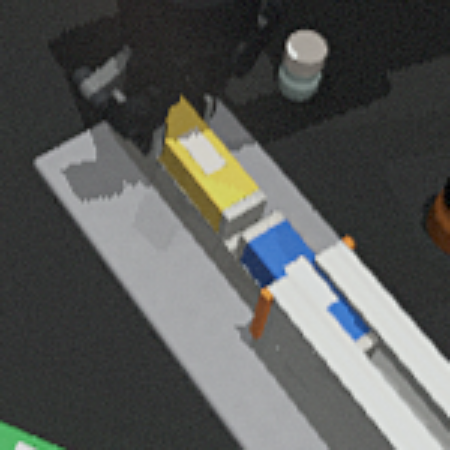

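Yellow is in line behind blue with a small gap, and blue is straight in the tube. Pushing.

Call:
step_arm(motion=[[0.0005,0.01,0,0,0,0],[0.001,0.02,0,0,0,0],[0.0015,0.03,0,0,0,0],[0.002,0.04,0,0,0,0],[0.0025,0.05,0,0,0,0],[0.003,0.06,0,0,0,0],[0.0035,0.07,0,0,0,0],[0.004,0.08,0,0,0,0],[0.0045,0.09,0,0,0,0],[0.0045,0.09,0,0,0,0]])

```text
time: 16.15
ee_pos: [0.4981, 0.0289, 0.0776]
orientation: [0.724, 0.69, 0.0, -0.0]
contact_force: [-0.3, 0.0, -0.4]
opening: 0.311
grip_force: 60.3
```

Call:
step_arm(motion=[[0.0002,0.004,0,0,0,0],[0.0004,0.008,0,0,0,0],[0.0005,0.01,0,0,0,0],[0.0005,0.01,0,0,0,0]])

```text
time: 16.55
ee_pos: [0.4986, 0.036, 0.0777]
orientation: [0.724, 0.69, 0.0, -0.0]
contact_force: [0.6, -0.5, -0.4]
opening: 0.315
grip_force: 60.3
```

Call:
step_arm(motion=[[0.0001,0.0025,0,0,0,0],[0.0003,0.005,0,0,0,0],[0.0004,0.0075,0,0,0,0],[0.0005,0.01,0,0,0,0],[0.0005,0.01,0,0,0,0]])

```text
time: 17.05
ee_pos: [0.4993, 0.0431, 0.0779]
orientation: [0.724, 0.69, -0.0, 0.001]
contact_force: [1.1, -5.9, -1.6]
opening: 0.314
grip_force: 60.2
```

Call:
step_arm(motion=[[0.0001,0.0015,0,0,0,0],[0.0001,0.0025,0,0,0,0],[0.0001,0.0025,0,0,0,0]])

```text
time: 17.35
ee_pos: [0.4997, 0.0432, 0.0781]
orientation: [0.724, 0.69, -0.001, 0.002]
contact_force: [-1.0, -14.5, -0.2]
opening: 0.312
grip_force: 60.3
```

Call:
step_arm(motion=[[0.0001,0.0015,0,0,0,0],[0.0001,0.0025,0,0,0,0],[0.0001,0.0025,0,0,0,0]])

```text
time: 17.65
ee_pos: [0.4999, 0.0433, 0.0782]
orientation: [0.723, 0.69, -0.003, 0.003]
contact_force: [-1.5, -23.0, -1.0]
opening: 0.316
grip_force: 60.4
```

A stiff stop at 23 N: blue is at the closed end. Setting yellow down on the rail and releasing.

Call:
step_arm(motion=[[0,-0.001,-0.001,0,0,0],[0,-0.001,-0.002,0,0,0],[0,-0.001,-0.003,0,0,0],[0,-0.001,-0.003,0,0,0]])

```text
time: 18.05
ee_pos: [0.5003, 0.0432, 0.0766]
orientation: [0.724, 0.69, -0.002, 0.003]
contact_force: [-2.5, -20.0, 7.6]
opening: 0.312
grip_force: 61.3
```

Call:
step_arm(motion=[[0,0,0,0,0,0],[0,0,0,0,0,0],[0,0,0,0,0,0],[0,0,0,0,0,0],[0,0,0,0,0,0]], jaw=0.4)

```text
time: 18.55
ee_pos: [0.499, 0.0474, 0.0752]
orientation: [0.724, 0.69, -0.0, -0.0]
contact_force: [0.4, -0.7, 0.4]
opening: 0.703
grip_force: 0.0
```

Call:
step_arm(motion=[[0,0,0.02,0,0,0],[0,0,0.06,0,0,0],[0,0,0.1,0,0,0],[0,0,0.15,0,0,0],[0,-0.05,0.2,0,0,0],[0,-0.1,0.2,0,0,0],[0,-0.15,0.2,0,0,0],[0,-0.2,0.2,0,0,0],[0,-0.25,0.2,0,0,0],[0,-0.3,0.2,0,0,0],[0,-0.35,0.2,0,0,0],[0,-0.35,0.2,0,0,0]])

```text
time: 19.75
ee_pos: [0.4989, -0.2373, 0.2353]
orientation: [0.726, 0.688, -0.001, 0.001]
contact_force: [0.8, 0.6, -0.0]
opening: 0.7
grip_force: 0.0
```

```bash
python3 - <<'E'
from h import *
S=grab("scene");T=grab("top")
a=cv2.resize(S[0][210:370,330:480],None,fx=3,fy=3);b=cv2.resize(T[0][155:230,110:227],None,fx=3,fy=3)
b=cv2.copyMakeBorder(b,0,a.shape[0]-b.shape[0],0,0,0)
cv2.imwrite("pics/final.png",np.hstack([a,b])[:,:800])
E
```

```text
(no output)
```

View pics/final.png

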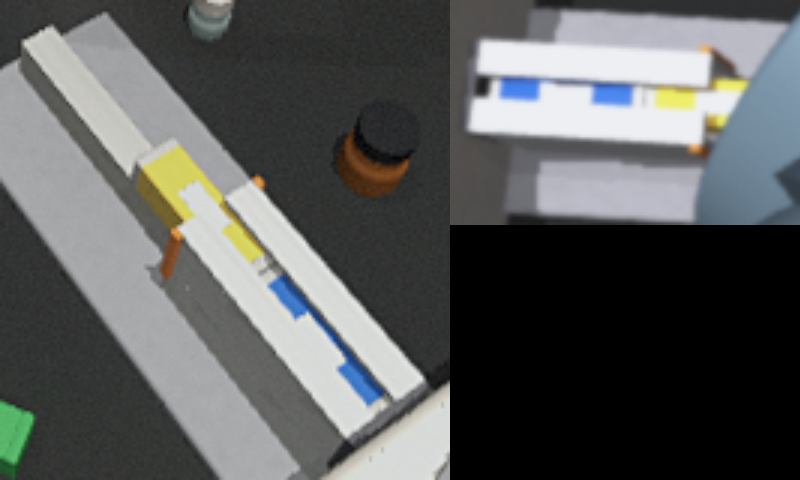

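```bash
python3 - <<'E'
from h import *
a=np.mean([grab("scene")[0].astype(float) for _ in range(6)],0);b=np.mean([grab("top")[0].astype(float) for _ in range(6)],0)
a=cv2.resize(a[280:320,400:440],None,fx=10,fy=10,interpolation=0);b=cv2.resize(b[165:205,145:185],None,fx=10,fy=10,interpolation=0)
cv2.imwrite("pics/seam.png",np.hstack([a,b]))
E
```

```text
[ WARN:0@11.321] global loadsave.cpp:1063 imwrite_ Unsupported depth image for selected encoder is fallbacked to CV_8U.
```

View pics/seam.png

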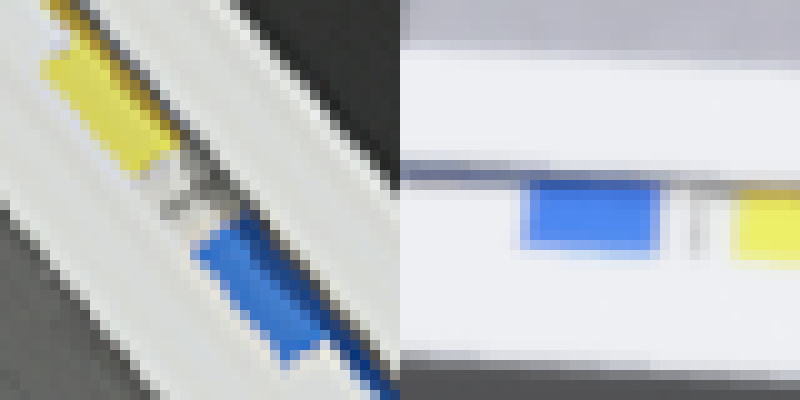

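The seam shows at most a hairline shadow, well under 1 mm. There is time left, so I'll make sure of contact with a gentle nudge from the shut fingers on yellow's tail.

Call:
step_arm(motion=[[-0.003,0.05,0,0,0,0],[-0.003,0.1,0,0,0,0],[-0.003,0.15,0,0,0,0],[-0.003,0.2,0,0,0,0],[-0.003,0.25,0,0,0,0],[-0.003,0.285,-0.03,0,0,0],[-0.003,0.285,-0.07,0,0,0],[-0.003,0.285,-0.11,0,0,0],[-0.003,0.285,-0.15,0,0,0],[-0.003,0.285,-0.18,0,0,0],[-0.003,0.285,-0.192,0,0,0],[-0.003,0.285,-0.192,0,0,0]], jaw=-1)

```text
time: 21.65
ee_pos: [0.4958, -0.0048, 0.0806]
orientation: [0.724, 0.69, -0.001, -0.001]
contact_force: [0.4, -0.1, -0.0]
opening: -0.001
grip_force: 0.0
```

Call:
step_arm(motion=[[0.0003,0.005,0,0,0,0],[0.0005,0.01,0,0,0,0],[0.0008,0.015,0,0,0,0],[0.001,0.02,0,0,0,0],[0.001,0.02,0,0,0,0]])

```text
time: 22.15
ee_pos: [0.4978, 0.0116, 0.0822]
orientation: [0.724, 0.69, 0.0, 0.0]
contact_force: [-0.0, -0.2, -0.5]
opening: 0.003
grip_force: 0.0
```

Contact is expected near y≈0.017, so I'll creep forward.

Call:
step_arm(motion=[[0.0001,0.002,0,0,0,0],[0.0002,0.004,0,0,0,0],[0.0003,0.006,0,0,0,0],[0.0003,0.006,0,0,0,0]])

```text
time: 22.55
ee_pos: [0.4978, 0.0158, 0.0817]
orientation: [0.724, 0.69, -0.0, 0.0]
contact_force: [-0.2, -1.0, 0.6]
opening: -0.001
grip_force: 0.4
```

Call:
step_arm(motion=[[0.0001,0.001,0,0,0,0],[0.0001,0.002,0,0,0,0],[0.0001,0.003,0,0,0,0],[0.0001,0.003,0,0,0,0]])

```text
time: 22.95
ee_pos: [0.4982, 0.016, 0.0819]
orientation: [0.724, 0.69, -0.001, 0.002]
contact_force: [0.2, -11.3, 0.2]
opening: -0.003
grip_force: 5.9
```

Call:
step_arm(motion=[[0,-0.01,0,0,0,0],[-0.001,-0.03,0,0,0,0],[-0.001,-0.04,0.03,0,0,0],[-0.001,-0.06,0.08,0,0,0],[-0.001,-0.1,0.13,0,0,0],[-0.001,-0.15,0.18,0,0,0],[-0.001,-0.15,0.18,0,0,0],[-0.001,-0.15,0.18,0,0,0]])

```text
time: 23.75
ee_pos: [0.4977, -0.1029, 0.2269]
orientation: [0.725, 0.689, 0.001, 0.001]
contact_force: [0.0, 0.8, -1.0]
opening: -0.002
grip_force: 0.0
```

```bash
python3 -c "
from plant import ctrl
print(ctrl.get_obs()['contact_force']);print(ctrl.finish_job())"
```

```text
[ 0.02895143  0.76838176 -0.96424075]
the job is handed in; nothing more can be done
None
```

Job handed in at about 24 s: blue is home against the tube's closed end, yellow is pressed up behind it with its tail out on the rail (a last nudge met a firm stop), I never touched red, and the arm is clear; no verdict came back.

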